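# Close and lock the hatch of the biscuit machine

## Robot

A 6-joint arm with a two-finger parallel gripper is mounted at the origin on the work surface. World frame = base frame: x ahead of the robot, y to its left, z up, the work surface at z = 0. Lengths are in m, angles in rad, forces in N, time in s.
With the tool pointing down it reaches from about 0.3 to 0.775 m from the base axis. Payload 14.6 kg.
Tool frame: the origin (TCP) lies at the very end of the fingers, on their centre line; the grasp point (between the pads) lies 19 mm behind it; z points along the fingers, y is the direction in which the jaws open and shut (so a half turn about z gives the same grasp; the last joint's range is limited). The gripper opens to 94 mm and grips with 3 to 60 N. Pads are 16 mm wide; open, the fingers measure 119 mm over their backs; the gripper's body (75 mm by 177 mm) begins 78 mm behind the grasp point.
Start: joints at [-1.41, 0.3, 1.521, -0, 1.321, -0.067], TCP at [0.124, -0.536, 0.205] pointing down, gripper open.
Joint ranges: [-3.03, 3.03], [-0.79, 2.21], [0.23, 2.52], [-1.04, 4.18], [0, 3.07], [-2.55, 2.55]. Speed limits (rad/s): [2.22, 2.22, 2.57, 3.14, 3.14, 3.14].

## Interface

Orientations are given as [roll, pitch, yaw] about the fixed x, y, z axes, in that order (R = Rz(yaw) Ry(pitch) Rx(roll)).
In Python, from station import get_obs, vision, hand_in gives the robot as it stands.
- The arm moves only by the tool play_rows, never from a script. Its argument "moves" is a list of rows, each an object with "claw": the opening, from 0 (shut) to 1 (fully open); "linear": the shift along the tool's x, y, z in mm, a list of three; "turn": the turn, a rotation vector about the tool's x, y, z in rad, a list of three. In form: [{"claw": claw, "linear": [tx, ty, tz], "turn": [ax, ay, az]}, ...]. A call has 1 to 8 rows; each row is the pose to reach, as a shift and turn from the pose measured when the call began, along the tool's axes at that moment; what a row does not reach only later rows make up. A row lasts 1/8 s, in which the tool goes at most 62.5 mm and 10.7 degrees, less where a joint would pass 70% of its speed; a pose out of reach is approached as far as the arm can. A call with a gripper value outside its range is refused whole. The fingers move at their own pace and stop on an object; "force" is the grip in N (left out, the last holds). Time passes only in rows, so rows that repeat a pose let the fingers close. It gives the time, the measured TCP pose, the force and the opening at its end, in the units of the state.
- get_obs(): the state, without advancing time (a new reading comes with each control period).
- vision.camera(name): name is "scene" or "side" or "wrist"; returns the picture (400x640x3 uint8, blue, green, red); there is no depth.
- vision.camera_info(name): a dict with "camera_matrix" (3x3 intrinsics, pixels), "rvec" (rotation vector, rad) and "tvec" (3), from world to camera coordinates, as OpenCV has them; the wrist camera has in their place "mount" (4x4, takes a point from camera to tool coordinates, whose origin is the TCP and whose axes are the flange's). Camera axes: x right, y down, z forward; pixel columns grow to the right and rows downward; lengths in m; the calibration is good to about 2 mm. A picture is of the moment at which its call begins: read the wrist's pose just before it. camera_info takes no time and is no camera call.
- hand_in(): hands the job in, once; it reports no verdict.
The state is a dict: "time_s": time; "qpos": joint angles; "joint_vel": joint speeds; "tau": joint torques, N m; "ee_pos": TCP position; "eef_rot": TCP orientation; "force": force on the tool from outside, world axes, zero at the start; "moment": the same for the moment, N m; "grip_width": finger opening in m.
Only numpy, scipy, OpenCV 4.12 (cv2) and the standard library are available. Lean on these libraries where they do the work, as an engineer would, in place of code of your own. Each camera call takes 0.05 s, during which the arm holds its last target.

## Task

The clean-out hatch on the sloping front of the white biscuit machine has been left open. Slide its steel cover up the slope, in under the hood, until it is fully home, then press the slotted wing stud on the cover all the way in and turn it clockwise about a quarter turn until it springs back into its catch and stays there. Let go of it and leave the other things on the table where they stand.

Things in the scene. Friction and masses are not known exactly. Their poses are not given: they have to be found in the camera images.
- stud_grip (a point): Grip point of the aluminium stud: a 52 mm disc with an upright wing 50 mm long, 14 thick, 33 tall, coin slot along its crest. On the stud's axis, 10 mm below the crest, 23 above the disc. z: the axis, out of the slope (30 degrees off vertical, leaning to the machine's low front); x: along the wing (starts pointing up the slope within 0.12 rad); y: across it. Moves with cover and stud.
- hatch (a joint): Cover's slide along the slope, m: 0 = fully home (hard stop, upper edge under the hood), grows as the cover slides down the slope; 0.105 = lower end. Starts 0.05 to 0.10. Stays where it is left; pushing it up takes about 10 N.
- stud_press (a joint): How far the stud is pressed in along its axis, m: 0 = sprung out, 0.015 = hard stop; spring 3 N at first, 11 N fully in. It goes in only with the cover home (within about 5 mm) and the wing up the slope (within about 0.2 rad); elsewhere it is blocked at once. It must be deeper than 0.013 to be turned; in its catch it springs back to about 0.009.
- stud_turn (a joint): Turn of the stud, rad: 0 = wing up the slope, grows clockwise as seen looking at the stud from outside (a negative turn about the z axis of stud_grip); hard stop at 1.52. In its catch it rests between 1.2 and 1.52 and cannot turn back unless pressed in again. Takes under 0.3 N m.
- hatch_face (a point): Point on the outer face of the sliding steel cover (170 mm long up the slope, 150 wide, 4 thick, in steel side rails), on the stud's axis. The cover reaches 50 mm below it and 120 mm above it. x: straight up the slope (the way to close it); z: out of the slope; y: across.
- catch_mouth (a point): Point on the slope, fixed to the machine, where the stud's axis meets it when the cover is fully home. The axes are those of the machine: z up, x level from its low front to its back. The slope rises 30 degrees along x. The hood's edge is 110 mm up the slope from here and 24 mm above it.
- machine: The white biscuit machine, fixed: 330 mm deep, 210 mm wide, sloping front from 50 mm to 200 mm high, flat steel deck at the back 222 mm high, a grey gear case on its left (+y) side. Origin: on the table, 130 mm behind the low front edge, mid-width; x: from front to back.
- cutter_mid (a point): Bystander: steel ring cutter, 60 mm across, 36 high, on the machine's rear deck. Point at its centre.
- shaker_mid (a point): Bystander: clear jar with metal cap, 68 mm across, 130 high, standing right of the machine (-y side). Point at its centre.
- bowl_mid (a point): Bystander: steel bowl, 150 mm across, 75 high. Point at its centre.
- tub_mid (a point): Bystander: white tub, 100 mm across, 110 high. Point at its centre.
- scraper_mid (a point): Bystander: flat red dough scraper, 155 by 110 mm, 5 thick. Point at its middle.

How it is judged:
On the way, in this order (a step that is already met when the one before it is completed fails the run):
1. the hatch cover is slid up to within 8 mm of home (value of joint hatch below 0.008 m), for 0.05 s.
2. with the cover home, the stud is pressed in to turning depth (over 11.5 mm) (value of joint stud_press above 0.0115 m and value of joint hatch below 0.006 m), for 0.05 s.
At the end, for the whole second after the job is handed in: The cover is home (within 6 mm), the stud is turned to its catch (past 1.1 rad) and has sprung back into it (pressed between 7 and 11.5 mm), and the gripper has let go. No bystander has moved more than 40 mm (value of joint hatch below 0.006 m and value of joint stud_turn above 1.1 rad and value of joint stud_press between 0.007 and 0.0115 m); the robot touches nothing.
It fails at once if a bystander is moved by more than 40 mm (distance of any of cutter_mid, shaker_mid, bowl_mid, tub_mid, scraper_mid from where it was at the start of the episode above 0.04 m).
It also fails if it takes over 51 s, if anything falls off the work surface, if the arm or the gripper's body presses on something with over 40 N, if the wrist force passes 120 N, or if a joint passes its speed limit or range.

## Working session

There is one attempt and no reset: what is moved stays moved. The work goes in short steps, Python scripts to look and compute and a tool call to move; the robot and the scene stay as the last step left them, time stands still between calls to the robot, and variables do not carry over. Pictures are saved under pics/ and viewed, and the job is handed in when it is done.

Besides the shell and the picture viewer there is one more tool, called after ">>>" by a JSON object that holds its "op" and its "data", one argument or row to a line. play_rows: Moves the arm, as the interface text tells. Its arguments: {"type":"object","properties":{"moves":{"type":"array","items":{"type":"object","properties":{"claw":{"type":"number"},"linear":{"type":"array","items":{"type":"number"}},"turn":{"type":"array","items":{"type":"number"}}}}},"force":{"type":"number"}},"required":["moves"]}

```bash
mkdir -p pics; python3 - <<'E'
from station import get_obs, vision
import cv2
print(get_obs())
for n in ["scene","side","wrist"]:
    cv2.imwrite(f"pics/{n}0.png",vision.camera(n)); print(n,vision.camera_info(n))
E
```

```text
{'time_s': 0.0, 'qpos': array([-1.40958784e+00,  3.00455838e-01,  1.52158307e+00, -3.30564091e-05,
        1.32067811e+00, -6.66277208e-02]), 'joint_vel': array([ 0.00077395, -0.00147005, -0.0003871 , -0.00145571,  0.00021476,
       -0.00071166]), 'tau': array([-8.16627271e-04, -5.31809092e+01, -3.52740777e+01,  7.08568026e-02,
        2.44136655e-02, -9.26714347e-05]), 'ee_pos': array([ 0.12416085, -0.535537  ,  0.20489386]), 'eef_rot': array([-3.14046865e+00, -4.29109454e-05,  2.27844383e-01]), 'force': array([ 0.50904036, -0.3811545 ,  0.27105801]), 'moment': array([0.00954835, 0.0417695 , 0.03558245]), 'grip_width': 0.09420370041627063}
scene {'camera_matrix': array([[388.07934311,   0.        , 314.43192628],
       [  0.        , 388.07934311, 197.04665992],
       [  0.        ,   0.        ,   1.        ]]), 'rvec': array([ 1.32483176,  1.99007104, -1.02207816]), 'tvec': array([ 0.19024844, -0.1414295 ,  1.67693583])}
side {'camera_matrix': array([[390.40318894,   0.        , 322.51340058],
       [  0.        , 390.40318894, 198.36904468],
       [  0.        ,   0.        ,   1.        ]]), 'rvec': array([ 0.35543939, -2.77047154,  1.18021298]), 'tvec': array([0.51782676, 0.2080125 , 1.19582847])}
wrist {'camera_matrix': array([[315.45914748,   0.        , 320.78319047],
       [  0.        , 315.45914748, 199.58804719],
       [  0.        ,   0.        ,   1.        ]]), 'mount': array([[ 1.04593825e-03, -9.63674008e-01, -2.67079224e-01,
         7.73545329e-02],
       [ 9.99999174e-01,  8.08582312e-04,  9.98683566e-04,
        -1.02579606e-03],
       [-7.46449859e-04, -2.67080048e-01,  9.63674058e-01,
        -1.79306480e-01],
       [ 0.00000000e+00,  0.00000000e+00,  0.00000000e+00,
         1.00000000e+00]])}
```

View pics/scene0.png

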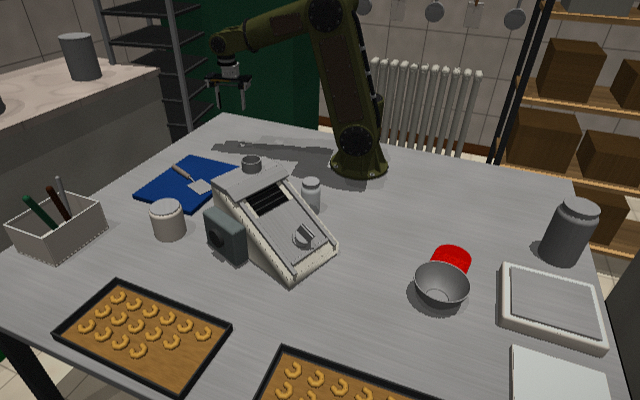

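View pics/side0.png

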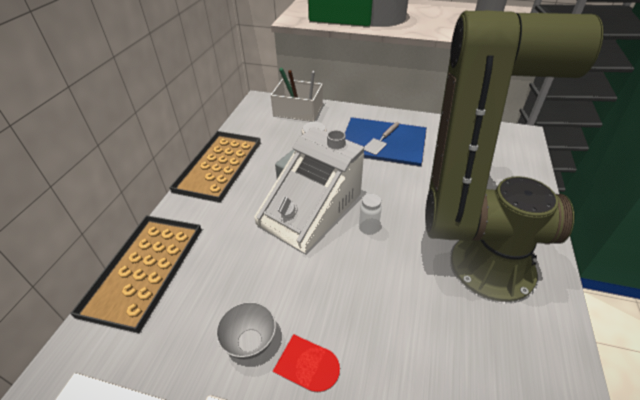

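View pics/wrist0.png

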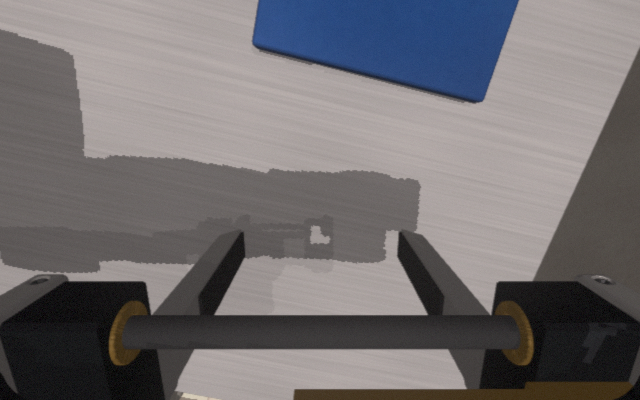

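The scene picture shows the machine around (270,225), with the stud near (303,236). In the side picture the stud is near (287,208). I'll zoom in on both.

```bash
python3 - <<'E'
import cv2
a=cv2.imread("pics/scene0.png")[145:295,195:355]; cv2.imwrite("pics/sc_z.png",cv2.resize(a,None,fx=4,fy=4,interpolation=cv2.INTER_CUBIC)[:600])
a=cv2.imread("pics/side0.png")[120:260,240:400]; cv2.imwrite("pics/si_z.png",cv2.resize(a,None,fx=4,fy=4,interpolation=cv2.INTER_CUBIC))
E
```

```text
(no output)
```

View pics/sc_z.png

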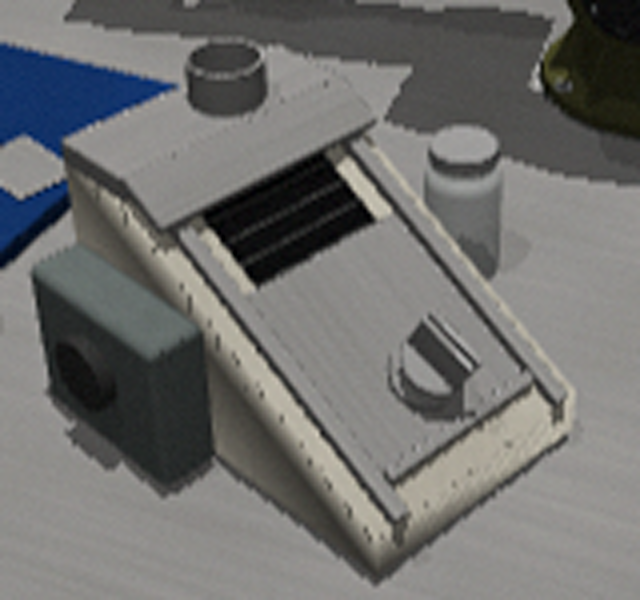

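View pics/si_z.png

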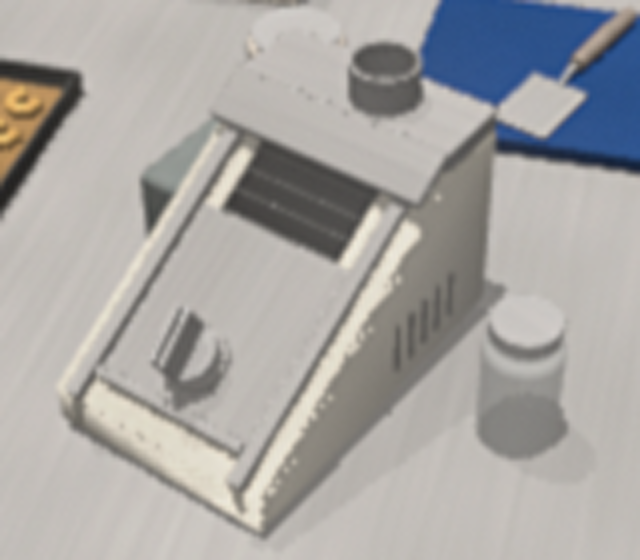

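```bash
cat > h.py <<'E'
import numpy as np, cv2
from station import get_obs, vision
from scipy.spatial.transform import Rotation as Ro
def cam(n):
    i=vision.camera_info(n); return i["camera_matrix"],i["rvec"],i["tvec"]
def proj(n,P):
    K,r,t=cam(n); return cv2.projectPoints(np.atleast_2d(np.float64(P)),r,t,K,None)[0][:,0]
def PM(n):
    K,r,t=cam(n); return K@np.c_[cv2.Rodrigues(r)[0],t]
def tri(a,b):
    X=cv2.triangulatePoints(PM("scene"),PM("side"),np.float64(a).T,np.float64(b).T); return (X[:3]/X[3]).T
E
python3 - <<'E'
from h import *
sc=np.array([(392,475),(530,378),(255,290),(388,217),(378,580),(400,535),(562,415),(227,50),(465,130)])/4+[195,145]-.375
si=np.array([(100,375),(240,452),(215,207),(345,267),(75,428),(70,412),(240,500),(385,52),(525,310)])/4+[240,120]-.375
X=tri(sc,si); print(X.round(4))
for n in("scene","side"): print((proj(n,X)-(sc if n=="scene" else si)).round(1).tolist())
E
```

```text
[[ 0.7243  0.0211  0.0691]
 [ 0.5893  0.0725  0.0687]
 [ 0.6651 -0.1142  0.1483]
 [ 0.5417 -0.0669  0.1481]
 [ 0.7553  0.023  -0.0031]
 [ 0.7472  0.0381  0.038 ]
 [ 0.5843  0.0966  0.0379]
 [ 0.5421 -0.1986  0.265 ]
 [ 0.3949 -0.0618  0.1429]]
[[0.1, 0.2], [-0.0, -0.0], [-0.1, -0.1], [-0.3, -0.5], [-0.1, -0.1], [0.4, 0.5], [-0.4, -0.5], [-0.3, -0.6], [0.0, 0.1]]
[[0.1, -0.2], [-0.0, 0.0], [-0.1, 0.1], [-0.2, 0.6], [-0.1, 0.1], [0.2, -0.5], [-0.3, 0.5], [-0.2, 0.6], [0.0, -0.1]]
```

```bash
cat >> h.py <<'E'
def frame(yaw):
    xm=np.array([np.cos(yaw),np.sin(yaw),0]); ym=np.array([-np.sin(yaw),np.cos(yaw),0]); z=np.array([0,0,1.])
    c,s=np.cos(np.pi/6),.5
    up=c*xm+s*z; n=-s*xm+c*z
    return xm,ym,up,n
def delta(R,p,Rt,pt):
    # shift mm and rotvec in tool axes
    return (R.T@(pt-p)*1000).round(1), Ro.from_matrix(R.T@Rt).as_rotvec().round(3)
def cur():
    o=get_obs(); return Ro.from_euler('xyz',o["eef_rot"]).as_matrix(), o["ee_pos"], o
E
python3 - <<'E'
from h import *
sc=np.array([(165,228),(372,125)])/4+[195,145]-.375
si=np.array([(213,118),(420,200)])/4+[240,120]-.375
print(tri(sc,si).round(4))
yaw=-1.945
xm,ym,up,n=frame(yaw)
face=np.array([.6568,.0468,.0689])+.05*up
print("face",face,"up",up,"n",n)
g=face+.029*n
Rt=np.c_[-up,np.cross(-n,-up),-n]
R,p,o=cur()
tcp=g+0.13*n   # well above
print(tcp, delta(R,p,Rt,tcp))
print(delta(R,p,R,tcp+[0,0,.12]))
for n_ in("scene","side"): print(proj(n_,[face,g,g+.01*n]))
E
```

```text
[[ 0.6823 -0.1725  0.1961]
 [ 0.491  -0.1045  0.1951]]
face [0.64097203 0.00649522 0.0939    ] up [-0.3165595  -0.80609558  0.5       ] n [0.18276571 0.4653995  0.8660254 ]
[0.67003177 0.08049374 0.23159804] (array([ 670.9, -476.9,  -26.1]), array([-0.254, -0.482, -0.946]))
(array([ 670.9, -477. , -146.1]), array([0., 0., 0.]))
[[300.06482107 237.30973059]
 [303.65961743 232.95691105]
 [304.9331043  231.41488808]]
[[289.91921762 209.28658256]
 [286.42366664 206.32800262]
 [285.18389691 205.27868082]]
```

>>> {"op": "play_rows", "data": {
  "moves": [
    {"claw": 1,"linear": [0,0,-60],"turn": [0,0,0]},
    {"claw": 1,"linear": [25,-15,-115],"turn": [0,0,0]},
    {"claw": 1,"linear": [75,-50,-146],"turn": [0,0,-0.1]},
    {"claw": 1,"linear": [125,-85,-146],"turn": [0,0,-0.2]},
    {"claw": 1,"linear": [175,-122,-146],"turn": [0,0,-0.3]},
    {"claw": 1,"linear": [225,-158,-146],"turn": [0,0,-0.4]},
    {"claw": 1,"linear": [275,-195,-146],"turn": [0,0,-0.5]},
    {"claw": 1,"linear": [325,-230,-146],"turn": [0,0,-0.6]}
  ]
}}

```text
time_s: 1.15
ee_pos: [0.3891, -0.2372, 0.3513]
eef_rot: [-3.141, -0.001, 0.831]
force: [0.3, -0.9, -0.7]
grip_width: 0.0945
```

```bash
cat > d.py <<'E'
from h import *
import sys
yaw=-1.935; h=float(sys.argv[1])
xm,ym,up,n=frame(yaw)
face=np.array([.6568,.0468,.0689])+.05*up
Rt=np.c_[-up,np.cross(-n,-up),-n]
R,p,o=cur()
print(o["time_s"],p,o["qpos"].round(3),o["force"].round(1))
print(delta(R,p,Rt,face+.029*n+h*n))
E
python3 d.py .15
```

```text
1.15 [ 0.38912422 -0.23717754  0.3513118 ] [-6.280e-01  1.300e-02  1.519e+00  1.000e-03  1.610e+00  1.120e-01] [ 0.3 -0.9 -0.7]
(array([433.1, -10.7, 102.6]), array([-0.099, -0.518, -0.367]))
```

>>> {"op": "play_rows", "data": {
  "moves": [
    {"claw": 1,"linear": [55,0,0],"turn": [-0.01,-0.06,-0.05]},
    {"claw": 1,"linear": [110,-1,0],"turn": [-0.03,-0.13,-0.1]},
    {"claw": 1,"linear": [165,-3,0],"turn": [-0.04,-0.2,-0.15]},
    {"claw": 1,"linear": [220,-4,0],"turn": [-0.05,-0.26,-0.19]},
    {"claw": 1,"linear": [275,-6,0],"turn": [-0.07,-0.33,-0.24]},
    {"claw": 1,"linear": [330,-8,0],"turn": [-0.08,-0.4,-0.29]},
    {"claw": 1,"linear": [385,-9,10],"turn": [-0.09,-0.46,-0.33]},
    {"claw": 1,"linear": [433,-11,40],"turn": [-0.1,-0.52,-0.37]}
  ]
}}

```text
time_s: 2.15
ee_pos: [0.6739, 0.0918, 0.3119]
eef_rot: [3.139, 0.526, 1.21]
force: [0.8, -0.1, 0.8]
grip_width: 0.0939
```

```bash
python3 d.py .1; python3 - <<'E'
from h import *
cv2.imwrite("pics/w1.png",vision.camera("wrist"))
E
```

```text
2.15 [0.67393709 0.09180044 0.31187853] [ 0.246  0.801  0.613 -0.473  2.     0.466] [ 0.8 -0.1  0.8]
(array([ 30.1,  -0.3, 105.4]), array([0.004, 0.003, 0.003]))
```

View pics/w1.png

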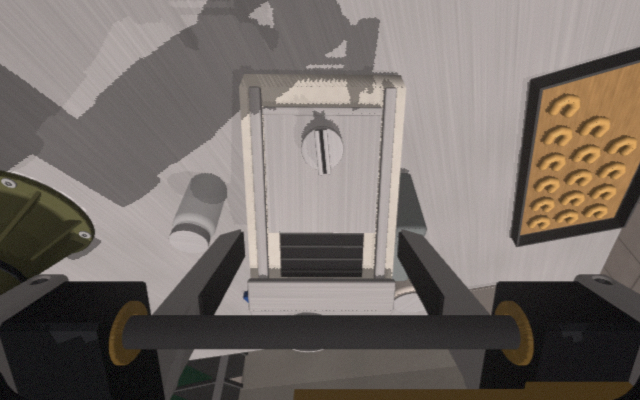

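```bash
python3 - <<'E'
import cv2
a=cv2.imread("pics/w1.png")[80:300,230:420]; cv2.imwrite("pics/w1z.png",cv2.resize(a[:150],None,fx=4,fy=4,interpolation=cv2.INTER_CUBIC))
E
```

```text
(no output)
```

View pics/w1z.png

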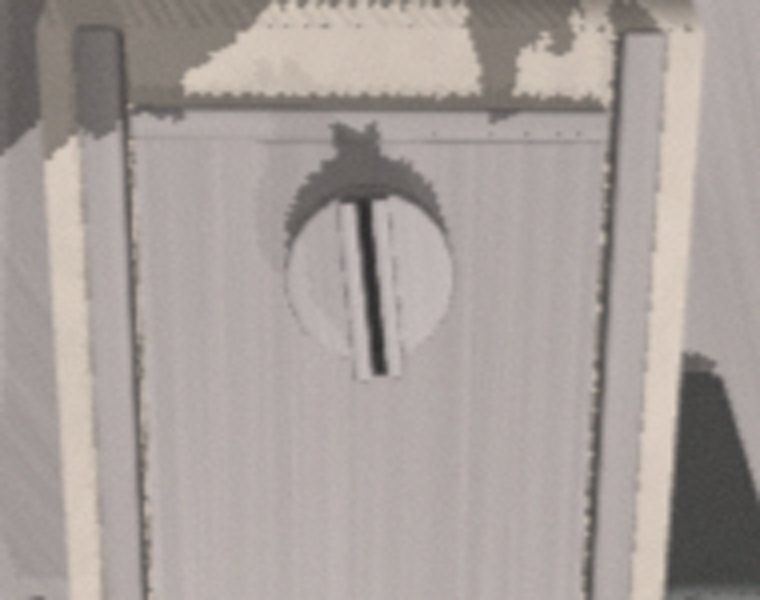

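```bash
python3 - <<'E'
from h import *
R,p,o=cur()
i=vision.camera_info("wrist");K=i["camera_matrix"];M=i["mount"]
T=np.eye(4);T[:3,:3]=R;T[:3,3]=p;T=T@M
xm,ym,up,n=frame(-1.935)
face=np.array([.6568,.0468,.0689])+.05*up
def hit(z,h):
    px=np.array(z)/4+[230,80]-.375
    d=T[:3,:3]@np.linalg.inv(K)@[*px,1]; c=T[:3,3]
    X=c+d*(n@(face+h*n-c))/(n@d); q=X-face
    return X.round(4),(up@q*1000).round(1),(ym@q*1000).round(1)
for nm,z,h in [("slot lo",(365,200),.039),("slot hi",(380,375),.039),("disc",(370,272),.006),("disc L",(287,272),.006),("disc R",(453,272),.006),("coverL",(130,108),0),("coverR",(608,105),0),
 ("railL lo",(78,30),.006),("railL",(103,590),.006),("railR lo",(665,30),.006),("railR",(633,590),.006),("hoodL",(4*18,4*200),.024),("hoodR",(4*165,4*200),.024)]: print(nm,*hit(z,h))
E
```

```text
slot lo [0.6571 0.0556 0.1091] -37.1 -2.8
slot hi [0.6465 0.0129 0.1343] 13.3 2.4
disc [0.6454 0.0198 0.0927] -12.8 -1.0
disc L [0.6209 0.0287 0.0929] -12.3 -27.1
disc R [0.6699 0.0109 0.0925] -13.2 25.0
coverL [0.5893 0.0826 0.0635] -60.9 -75.8
coverR [0.7277 0.033  0.0618] -64.3 71.1
railL lo [0.5845 0.1081 0.0576] -83.0 -89.4
railL [ 0.5294 -0.0365  0.147 ] 95.7 -89.3
railR lo [0.7488 0.0482 0.0561] -85.9 85.5
railR [ 0.6977 -0.0975  0.1452] 92.3 89.7
hoodL [ 0.5021 -0.0809  0.1973] 165.2 -99.1
hoodR [ 0.6899 -0.1487  0.1953] 161.2 100.5
```

```bash
python3 - <<'E'
from h import *
xm,ym,up,n=frame(-1.935)
f0=np.array([.6568,.0468,.0689])+.05*up
f=f0-.012*up
w=Ro.from_rotvec(-.1*n).apply(up); v=np.cross(n,w)
a=np.linspace(0,2*np.pi,40)
circ=[f+.006*n+.026*(np.cos(t)*up+np.sin(t)*ym) for t in a]
def box(h): return [f+h*n+sx*.025*w+sy*.007*v for sx,sy in((1,1),(1,-1),(-1,-1),(-1,1))]
cov=[f+x*up+y*ym for x,y in((-.05,-.075),(-.05,.075),(.12,.075),(.12,-.075))]
for nm,o in(("scene",(195,145)),("side",(240,120))):
    im=cv2.resize(cv2.imread(f"pics/{nm}0.png")[o[1]:o[1]+140,o[0]:o[0]+160],None,fx=4,fy=4,interpolation=cv2.INTER_CUBIC)
    for P,c in((circ,(0,0,255)),(box(.039),(0,255,0)),(box(.006),(255,0,0)),(cov,(255,0,255))):
        q=((proj(nm,P)-o+.375)*4).astype(np.int32); cv2.polylines(im,[q],True,c,1)
    cv2.imwrite(f"pics/ov_{nm}.png",im)
E
```

```text
(no output)
```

View pics/ov_scene.png

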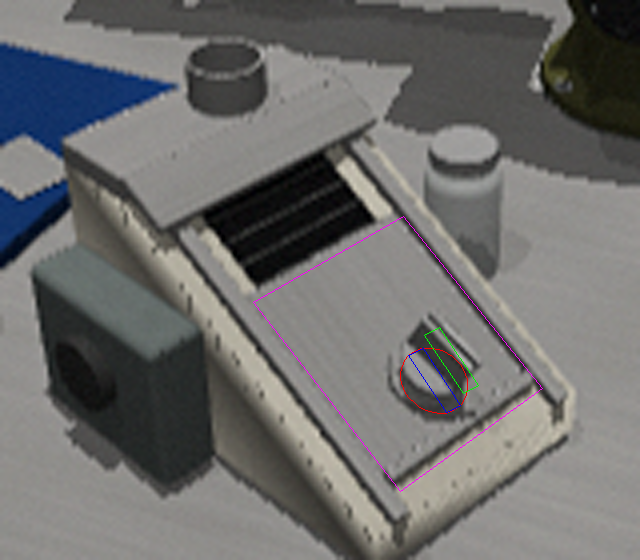

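View pics/ov_side.png

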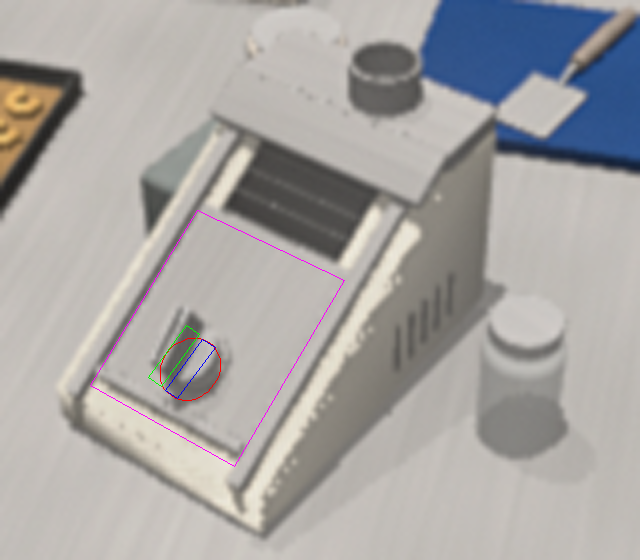

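```bash
python3 - <<'E'
import cv2,numpy as np
a=cv2.imread("pics/scene0.png")[218:258,285:325]; b=cv2.imread("pics/side0.png")[188:228,265:305]
f=lambda x:cv2.resize(x,None,fx=10,fy=10,interpolation=cv2.INTER_CUBIC)
cv2.imwrite("pics/zz.png",np.hstack([f(a),f(b)]))
E
```

```text
(no output)
```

View pics/zz.png

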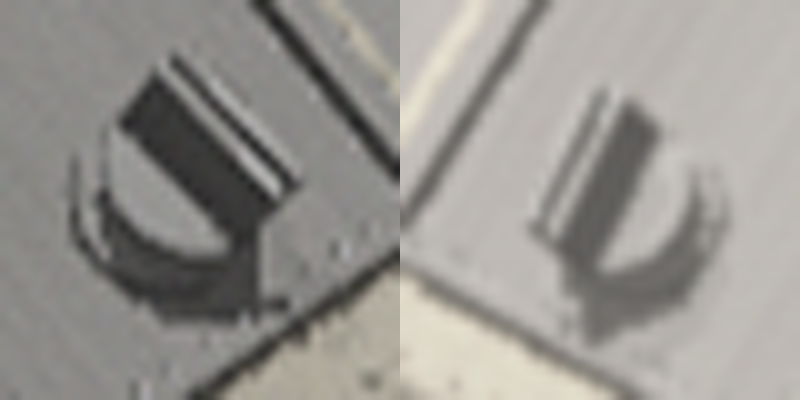

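```bash
python3 - <<'E'
from h import *
sc=np.array([(170,61),(282,194)])/10+[285,218]-.45
si=np.array([(217,93),(148,234)])/10+[265,188]-.45
X=tri(sc,si); print(X.round(4),np.linalg.norm(X[0]-X[1]))
for nm,q in(("scene",sc),("side",si)): print((proj(nm,X)-q).round(1).tolist())
R,p,o=cur()
i=vision.camera_info("wrist");K=i["camera_matrix"];M=i["mount"]
T=np.eye(4);T[:3,:3]=R;T[:3,3]=p;T=np.linalg.inv(T@M)
wr=np.array([(380,375),(365,200)])/4+[230,80]-.375
pw=lambda P:cv2.projectPoints(np.float64(P),cv2.Rodrigues(T[:3,:3])[0],T[:3,3],K,None)[0][:,0]
print("wrist res",pw(X)-wr)
from scipy.optimize import least_squares
def r(v):
    P=v.reshape(2,3)
    return np.r_[(proj("scene",P)-sc).ravel(),(proj("side",P)-si).ravel(),(pw(P)-wr).ravel(),(np.linalg.norm(P[0]-P[1])-.05)*300]
s=least_squares(r,X.ravel()); P=s.x.reshape(2,3); print(P.round(4),s.fun.round(1))
xm,ym,up,n=frame(-1.935)
f0=np.array([.6568,.0468,.0689])+.05*up
c=P.mean(0)
print("mid",c,"rel",[round(1000*float(a@(c-f0)),1) for a in(up,ym,n)])
d=P[0]-P[1]; print("dir",[round(float(a@d)*1000,1) for a in(up,ym,n)],"angle(turn joint)",-np.arctan2(ym@d,up@d))
E
```

```text
[[0.647  0.013  0.1523]
 [0.6583 0.0521 0.1257]] 0.04855919336773664
[[-0.2, -0.3], [-0.2, -0.3]]
[[-0.1, 0.3], [-0.2, 0.3]]
wrist res [[ 0.33901561 10.2986863 ]
 [ 1.91991274 10.76114871]]
[[0.6486 0.0185 0.1451]
 [0.6593 0.0601 0.1208]] [ 1.4  2.5  2.2  2.  -1.   3.  -1.2  3.2  0.1  2.4  0.3  2.2 -0.2]
mid [0.65394461 0.03928046 0.13299062] rel [-11.0, 0.0, 51.5]
dir [49.1, 4.8, -0.3] angle(turn joint) -0.09782713269030573
```

```bash
cat >> h.py <<'E'
def shot(name):
    R,p,o=cur(); cv2.imwrite(f"pics/{name}.png",vision.camera("wrist")); np.savez(f"pics/{name}.npz",R=R,p=p); return R,p,o
def wcam(name):
    z=np.load(f"pics/{name}.npz"); i=vision.camera_info("wrist")
    T=np.eye(4);T[:3,:3]=z["R"];T[:3,3]=z["p"];return i["camera_matrix"],T@i["mount"]
E
python3 - <<'E'
from h import *
R,p,o=shot("w2"); print(o["time_s"],p,o["joint_vel"].round(3))
R,p,o=cur(); print(o["time_s"],p)
a=cv2.imread("pics/w2.png")[80:300,230:420]; cv2.imwrite("pics/w2z.png",cv2.resize(a[:150],None,fx=4,fy=4,interpolation=cv2.INTER_CUBIC))
E
```

```text
2.2 [0.6753289  0.09658199 0.29920657] [-0.039 -0.051  0.272  0.084 -0.079  0.014]
2.25 [0.6740183  0.09444637 0.29997145]
```

View pics/w2z.png

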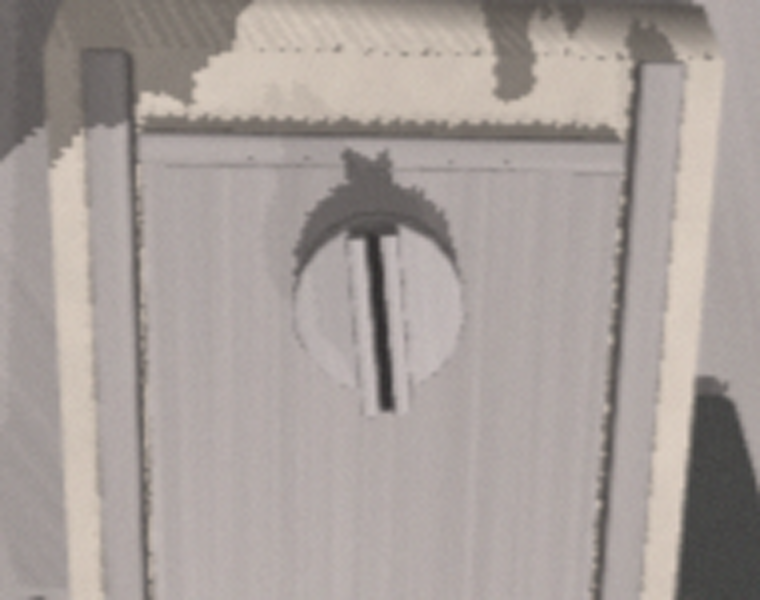

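```bash
python3 - <<'E'
from h import *
from scipy.optimize import least_squares
sc=np.array([(170,61),(282,194)])/10+[285,218]-.45
si=np.array([(217,93),(148,234)])/10+[265,188]-.45
K,Tc=wcam("w2"); T=np.linalg.inv(Tc)
wr=np.array([(388,410),(372,235)])/4+[230,80]-.375
pw=lambda P:cv2.projectPoints(np.float64(P),cv2.Rodrigues(T[:3,:3])[0],T[:3,3],K,None)[0][:,0]
def r(v):
    P=v.reshape(2,3)
    return np.r_[(proj("scene",P)-sc).ravel(),(proj("side",P)-si).ravel(),(pw(P)-wr).ravel(),(np.linalg.norm(P[0]-P[1])-.05)*300]
s=least_squares(r,tri(sc,si).ravel()); P=s.x.reshape(2,3); print(P.round(4),s.fun.round(1))
xm,ym,up,n=frame(-1.935)
f0=np.array([.6568,.0468,.0689])+.05*up
c=P.mean(0)
print("mid",c,"rel",[round(1000*float(a@(c-f0)),1) for a in(up,ym,n)])
d=P[0]-P[1]; print("dir",[round(float(a@d)*1000,1) for a in(up,ym,n)],-np.arctan2(ym@d,up@d))
def hit(z,h):
    px=np.array(z)/4+[230,80]-.375
    dd=Tc[:3,:3]@np.linalg.inv(K)@[*px,1]; cc=Tc[:3,3]
    X=cc+dd*(n@(f0+h*n-cc))/(n@dd); q=X-f0
    return (up@q*1000).round(1),(ym@q*1000).round(1)
for nm,z,h in [("coverL",(140,133),0),("coverR",(620,140),0),("rLlo",(85,50),.008),("rL",(102,590),.008),("rRlo",(683,65),.008),("rR",(643,590),.008)]: print(nm,*hit(z,h))
E
```

```text
[[0.6488 0.0134 0.1513]
 [0.6587 0.0536 0.1247]] [-0.3  0.4  0.2  0.2 -0.7  0.5 -0.4  0.9 -0.3  0.4  0.   0.4 -0.2]
mid [0.65372816 0.03346877 0.13800424] rel [-3.7, 1.9, 53.1]
dir [48.9, 5.1, 2.5] -0.1042520851308052
coverL -53.5 -72.9
coverR -54.0 75.6
rLlo -77.3 -87.2
rL 94.9 -89.2
rRlo -76.0 91.2
rR 91.5 92.5
```

```bash
cat > g.py <<'E'
from h import *
import sys
h=float(sys.argv[1])/1000; u=float(sys.argv[2])/1000 if len(sys.argv)>2 else 0
xm,ym,up,n=frame(-1.935)
crest=np.array([.65373,.03347,.13800])
w=Ro.from_rotvec(.104*n).apply(up)
Rt=np.c_[-w,np.cross(-n,-w),-n]
R,p,o=cur()
print(o["time_s"],p,o["qpos"].round(3),"F(tool)",(R.T@o["force"]).round(1),"M",(R.T@o["moment"]).round(2),o["grip_width"])
q=p-(crest-.027*n); print("tcp rel to start grip (up,y,n) mm",[round(1000*float(a@q),1) for a in(up,ym,n)])
print(delta(R,p,Rt,crest-.027*n+h*n+u*up))
print("up in tool",(R.T@up).round(3),"n in tool",(R.T@n).round(3))
E
python3 g.py 60; python3 g.py 0
```

```text
2.25 [0.6740183  0.09444637 0.29997145] [ 0.25   0.815  0.618 -0.471  1.999  0.466] F(tool) [ 1.8 -0.   0.9] M [-0.04  0.25  0.05] 0.09372031459223648
tcp rel to start grip (up,y,n) mm [25.4, -2.8, 199.4]
(array([ 27. ,   4.2, 139. ]), array([-0.008,  0.012, -0.089]))
up in tool [-1.    -0.015  0.012] n in tool [-0.012 -0.008 -1.   ]
2.25 [0.6740183  0.09444637 0.29997145] [ 0.25   0.815  0.618 -0.471  1.999  0.466] F(tool) [ 1.8 -0.   0.9] M [-0.04  0.25  0.05] 0.09372031459223648
tcp rel to start grip (up,y,n) mm [25.4, -2.8, 199.4]
(array([ 27.8,   4.7, 199. ]), array([-0.008,  0.012, -0.089]))
up in tool [-1.    -0.015  0.012] n in tool [-0.012 -0.008 -1.   ]
```

>>> {"op": "play_rows", "data": {
  "moves": [
    {"claw": 0.8,"linear": [14,2,50],"turn": [0,0.006,-0.05]},
    {"claw": 0.7,"linear": [27,4,100],"turn": [-0.008,0.012,-0.089]},
    {"claw": 0.6,"linear": [27,4,139],"turn": [-0.008,0.012,-0.089]},
    {"claw": 0.6,"linear": [27,4,139],"turn": [-0.008,0.012,-0.089]},
    {"claw": 0.6,"linear": [27,4,139],"turn": [-0.008,0.012,-0.089]}
  ]
}}

```text
time_s: 2.88
ee_pos: [0.6602, 0.0493, 0.1691]
eef_rot: [-3.085, 0.519, 1.324]
force: [-0.0, 0.1, -0.1]
grip_width: 0.0566
```

```bash
python3 - <<'E'
from h import *
R,p,o=shot("w3"); print(o["time_s"],p,o["joint_vel"].round(3))
E
python3 g.py 0
```

```text
2.875 [0.6601792  0.04932737 0.16911692] [ 0.009 -0.004 -0.011 -0.001 -0.005  0.001]
2.925 [0.66031192 0.04955395 0.16913798] [ 0.193  0.771  0.983 -0.44   1.67   0.473] F(tool) [ 0.1  0.1 -1.4] M [-0.07  0.21 -0.02] 0.05652894994575034
tcp rel to start grip (up,y,n) mm [0.5, 0.4, 62.7]
(array([ 0.5, -0.5, 62.7]), array([ 0.003, -0.002, -0.002]))
up in tool [-0.995 -0.102 -0.002] n in tool [ 0.002  0.003 -1.   ]
```

View pics/w3.png

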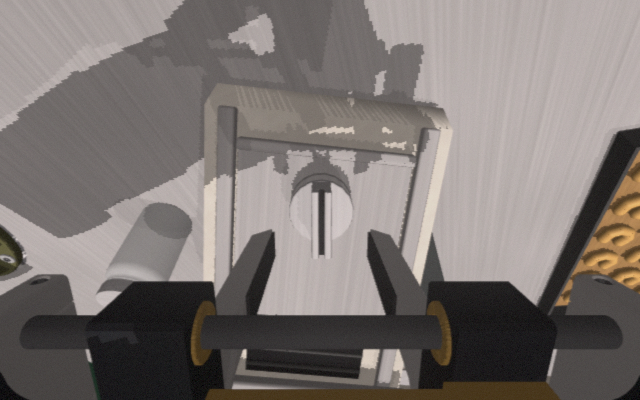

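The wing stands vertical in the picture at column 321, its slot running from row 190 to 257, centred between the fingers. I'm descending and gripping.

>>> {"op": "play_rows", "data": {
  "force": 35,
  "moves": [
    {"claw": 0.6,"linear": [0,0,30],"turn": [0,0,0]},
    {"claw": 0.6,"linear": [0,0,50],"turn": [0,0,0]},
    {"claw": 0.6,"linear": [0,0,62],"turn": [0,0,0]},
    {"claw": 0.6,"linear": [0,0,62],"turn": [0,0,0]}
  ]
}}

```text
time_s: 3.42
ee_pos: [0.6497, 0.0207, 0.1158]
eef_rot: [-3.086, 0.519, 1.324]
force: [0.3, 0.5, -0.8]
grip_width: 0.0565
```

```bash
python3 - <<'E'
from h import *
R,p,o=shot("w4")
cv2.imwrite("pics/s4.png",cv2.resize(vision.camera("side")[120:260,200:360],None,fx=4,fy=4,interpolation=cv2.INTER_CUBIC))
E
python3 g.py 0
```

```text
3.525 [0.65001018 0.02108212 0.11647965] [ 0.157  0.775  1.1   -0.449  1.544  0.494] F(tool) [ 0.1 -0.2 -0.3] M [-0.06  0.18  0.07] 0.05655556315703394
tcp rel to start grip (up,y,n) mm [0.4, 0.9, 1.9]
(array([ 0.5, -0.9,  1.9]), array([ 0.004, -0.002, -0.002]))
up in tool [-0.995 -0.102 -0.003] n in tool [ 0.002  0.004 -1.   ]
```

View pics/w4.png

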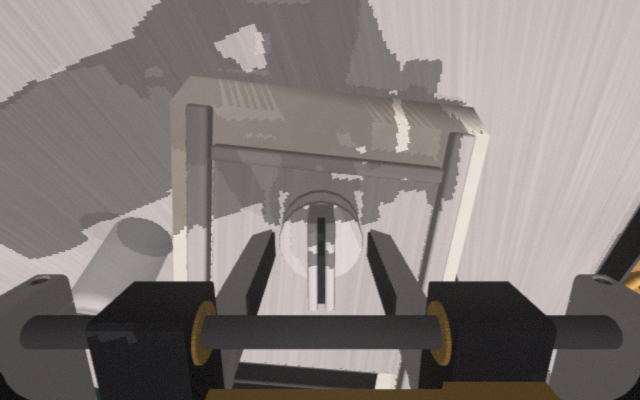

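View pics/s4.png

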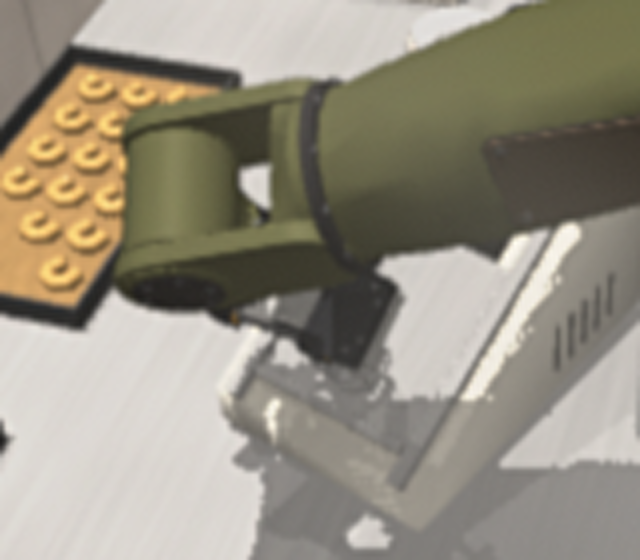

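>>> {"op": "play_rows", "data": {
  "force": 35,
  "moves": [
    {"claw": 0.3,"linear": [0,-1,0],"turn": [0,0,0]},
    {"claw": 0,"linear": [0,-1,0],"turn": [0,0,0]},
    {"claw": 0,"linear": [0,-1,0],"turn": [0,0,0]},
    {"claw": 0,"linear": [0,-1,0],"turn": [0,0,0]},
    {"claw": 0,"linear": [0,-1,0],"turn": [0,0,0]}
  ]
}}

```text
time_s: 4.15
ee_pos: [0.6495, 0.0213, 0.1167]
eef_rot: [-3.089, 0.518, 1.324]
force: [1.1, 1.5, 1.7]
grip_width: 0.0138
```

```bash
python3 g.py 0
```

```text
4.15 [0.6495324  0.02133755 0.1167423 ] [ 0.157  0.772  1.103 -0.449  1.542  0.495] F(tool) [ 0.7  0.6 -2.4] M [-0.12  0.39 -0.05] 0.013824935230987741
tcp rel to start grip (up,y,n) mm [0.5, 0.4, 2.2]
(array([ 0.5, -0.4,  2.2]), array([ 0.006, -0.003, -0.002]))
up in tool [-0.995 -0.102 -0.003] n in tool [ 0.003  0.006 -1.   ]
```

>>> {"op": "play_rows", "data": {
  "moves": [
    {"claw": 0,"linear": [-5,-0.5,0],"turn": [0,0,0]},
    {"claw": 0,"linear": [-12,-1.2,0],"turn": [0,0,0]},
    {"claw": 0,"linear": [-20,-2,0],"turn": [0,0,0]},
    {"claw": 0,"linear": [-28,-2.9,0],"turn": [0,0,0]},
    {"claw": 0,"linear": [-36,-3.7,0],"turn": [0,0,0]},
    {"claw": 0,"linear": [-44,-4.5,0],"turn": [0,0,0]},
    {"claw": 0,"linear": [-52,-5.3,0],"turn": [0,0,0]},
    {"claw": 0,"linear": [-60,-6.2,0],"turn": [0,0,0]}
  ]
}}

```text
time_s: 5.15
ee_pos: [0.6312, -0.0263, 0.1462]
eef_rot: [-3.089, 0.515, 1.325]
force: [5.8, 8.7, -3.1]
grip_width: 0.0138
```

```bash
python3 g.py 0
```

```text
5.15 [ 0.63115624 -0.02633312  0.14617223] [ 0.092  0.682  1.184 -0.464  1.521  0.433] F(tool) [10.1  3.3 -2.4] M [-0.6   2.43  0.03] 0.013761504522171474
tcp rel to start grip (up,y,n) mm [59.4, 0.2, 2.1]
(array([59.1,  5.9,  2.5]), array([ 0.007, -0.006, -0.001]))
up in tool [-0.995 -0.103 -0.006] n in tool [ 0.006  0.007 -1.   ]
```

>>> {"op": "play_rows", "data": {
  "moves": [
    {"claw": 0,"linear": [-6,-0.6,0],"turn": [0,0,0]},
    {"claw": 0,"linear": [-10,-1,0],"turn": [0,0,0]},
    {"claw": 0,"linear": [-13,-1.3,0],"turn": [0,0,0]},
    {"claw": 0,"linear": [-16,-1.6,0],"turn": [0,0,0]},
    {"claw": 0,"linear": [-16,-1.6,0],"turn": [0,0,0]}
  ]
}}

```text
time_s: 5.78
ee_pos: [0.6265, -0.0384, 0.1536]
eef_rot: [-3.09, 0.513, 1.326]
force: [2.9, 6.6, -2.9]
grip_width: 0.0137
```

```bash
python3 g.py 0
```

```text
5.775 [ 0.62651021 -0.03841314  0.15364721] [ 0.074  0.659  1.202 -0.466  1.516  0.415] F(tool) [ 7.6  1.2 -1. ] M [-0.29  1.75  0.02] 0.013691294379632693
tcp rel to start grip (up,y,n) mm [74.4, 0.2, 2.1]
(array([74. ,  7.5,  2.8]), array([ 0.007, -0.008, -0.   ]))
up in tool [-0.995 -0.103 -0.009] n in tool [ 0.008  0.007 -1.   ]
```

>>> {"op": "play_rows", "data": {
  "moves": [
    {"claw": 0,"linear": [-3,-0.3,0],"turn": [0,0,0]},
    {"claw": 0,"linear": [-5,-0.5,0],"turn": [0,0,0]},
    {"claw": 0,"linear": [-7,-0.7,0],"turn": [0,0,0]},
    {"claw": 0,"linear": [-7,-0.7,0],"turn": [0,0,0]}
  ]
}}

```text
time_s: 6.28
ee_pos: [0.6252, -0.0418, 0.1558]
eef_rot: [-3.091, 0.508, 1.328]
force: [10.6, 13.6, -9.0]
grip_width: 0.0138
```

```bash
python3 g.py 0
```

```text
6.275 [ 0.62521247 -0.04182161  0.15582894] [ 0.068  0.651  1.209 -0.464  1.511  0.407] F(tool) [18.1  7.1 -0.1] M [-1.27  3.86  0.08] 0.013798229281934696
tcp rel to start grip (up,y,n) mm [78.6, 0.2, 2.2]
(array([78.2,  8.1,  3.3]), array([ 0.009, -0.013,  0.002]))
up in tool [-0.994 -0.105 -0.014] n in tool [ 0.013  0.009 -1.   ]
```

>>> {"op": "play_rows", "data": {
  "moves": [
    {"claw": 0,"linear": [-3,-0.3,0],"turn": [0,0,0]},
    {"claw": 0,"linear": [-5,-0.5,0],"turn": [0,0,0]},
    {"claw": 0,"linear": [-5,-0.5,0],"turn": [0,0,0]}
  ]
}}

```text
time_s: 6.65
ee_pos: [0.6249, -0.0426, 0.1565]
eef_rot: [-3.092, 0.501, 1.33]
force: [13.2, 18.8, -11.3]
grip_width: 0.0137
```

```bash
python3 g.py 0
```

```text
6.65 [ 0.62488395 -0.0426459   0.1564736 ] [ 0.065  0.646  1.214 -0.46   1.505  0.401] F(tool) [24.1  8.3 -0.8] M [-1.77  5.09  0.08] 0.013685973058501858
tcp rel to start grip (up,y,n) mm [79.7, 0.2, 2.3]
(array([79.2,  8.4,  3.9]), array([ 0.012, -0.019,  0.004]))
up in tool [-0.994 -0.108 -0.02 ] n in tool [ 0.019  0.012 -1.   ]
```

>>> {"op": "play_rows", "data": {
  "force": 55,
  "moves": [
    {"claw": 0,"linear": [-2,-0.2,0],"turn": [0.012,-0.019,0.004]},
    {"claw": 0,"linear": [-2,-0.2,3],"turn": [0.012,-0.019,0.004]},
    {"claw": 0,"linear": [-2,-0.2,6],"turn": [0.012,-0.019,0.004]},
    {"claw": 0,"linear": [-2,-0.3,9],"turn": [0.012,-0.019,0.004]},
    {"claw": 0,"linear": [-2,-0.3,12],"turn": [0.012,-0.019,0.004]},
    {"claw": 0,"linear": [-2,-0.3,12],"turn": [0.012,-0.019,0.004]}
  ]
}}

```text
time_s: 7.4
ee_pos: [0.6234, -0.0474, 0.1464]
eef_rot: [-3.084, 0.516, 1.329]
force: [10.2, 15.7, -1.8]
grip_width: 0.0135
```

```bash
python3 g.py 0
```

```text
7.4 [ 0.62336435 -0.04738285  0.1464346 ] [ 0.062  0.66   1.22  -0.471  1.5    0.411] F(tool) [16.3  5.7 -7.5] M [-1.    3.39  0.03] 0.013546590378461457
tcp rel to start grip (up,y,n) mm [79.0, 0.4, -8.9]
(array([78.7,  8. , -8.5]), array([ 0.003, -0.005,  0.002]))
up in tool [-0.994 -0.106 -0.005] n in tool [ 0.005  0.003 -1.   ]
```

>>> {"op": "play_rows", "data": {
  "moves": [
    {"claw": 0,"linear": [-1,-0.1,2],"turn": [0.003,-0.005,0.002]},
    {"claw": 0,"linear": [-1,-0.1,4],"turn": [0.003,-0.005,0.002]},
    {"claw": 0,"linear": [-1,-0.1,6],"turn": [0.003,-0.005,0.002]},
    {"claw": 0,"linear": [-1,-0.1,6],"turn": [0.003,-0.005,0.002]}
  ]
}}

```text
time_s: 7.9
ee_pos: [0.6229, -0.049, 0.1429]
eef_rot: [-3.085, 0.518, 1.327]
force: [3.4, 14.8, 9.5]
grip_width: 0.0138
```

```bash
python3 g.py 0
```

```text
7.9 [ 0.62288409 -0.04897281  0.14286389] [ 0.06   0.662  1.225 -0.473  1.493  0.414] F(tool) [  8.4  -1.2 -15.7] M [0.41 1.86 0.02] 0.013840369550483412
tcp rel to start grip (up,y,n) mm [78.7, 0.5, -12.8]
(array([ 78.3,   7.7, -12.5]), array([ 0.004, -0.003,  0.   ]))
up in tool [-0.995 -0.104 -0.003] n in tool [ 0.003  0.004 -1.   ]
```

>>> {"op": "play_rows", "data": {
  "moves": [
    {"claw": 0,"linear": [0,0,3],"turn": [0,0,0.12]},
    {"claw": 0,"linear": [0,0,3],"turn": [0,0,0.26]},
    {"claw": 0,"linear": [0,0,3],"turn": [0,0,0.4]},
    {"claw": 0,"linear": [0,0,3],"turn": [0,0,0.54]}
  ]
}}

```text
time_s: 8.4
ee_pos: [0.6223, -0.0484, 0.1425]
eef_rot: [2.9, 0.463, 0.71]
force: [-7.5, 17.3, 20.2]
grip_width: 0.0137
```

```bash
python3 g.py 0
```

```text
8.4 [ 0.62227379 -0.04839404  0.14251999] [ 0.061  0.66   1.228 -0.472  1.49   0.96 ] F(tool) [ -4.1 -12.6 -24.3] M [ 3.05 -1.11 -0.07] 0.01366624528817374
tcp rel to start grip (up,y,n) mm [78.2, -0.2, -12.9]
(array([ 70.9, -33.1, -12.5]), array([ 0.003, -0.006, -0.544]))
up in tool [-0.905  0.426 -0.005] n in tool [ 0.006  0.001 -1.   ]
```

>>> {"op": "play_rows", "data": {
  "moves": [
    {"claw": 0,"linear": [0,0,2],"turn": [0,0,0.14]},
    {"claw": 0,"linear": [0,0,2],"turn": [0,0,0.28]},
    {"claw": 0,"linear": [0,0,2],"turn": [0,0,0.42]},
    {"claw": 0,"linear": [0,0,2],"turn": [0,0,0.56]}
  ]
}}

```text
time_s: 8.9
ee_pos: [0.6217, -0.0476, 0.1423]
eef_rot: [2.693, 0.266, 0.142]
force: [-5.5, 16.4, 14.6]
grip_width: 0.0135
```

```bash
python3 g.py 0
```

```text
8.9 [ 0.6217145  -0.04757403  0.14229121] [ 0.061  0.659  1.23  -0.47   1.489  1.525] F(tool) [ -6.8  -9.6 -19.3] M [ 2.17 -1.94 -0.12] 0.013543739176562833
tcp rel to start grip (up,y,n) mm [77.6, -1.0, -12.8]
(array([ 42.6, -65. , -12.3]), array([ 0.   , -0.008, -1.108]))
up in tool [-0.537  0.844 -0.007] n in tool [ 0.007 -0.004 -1.   ]
```

>>> {"op": "play_rows", "data": {
  "moves": [
    {"claw": 0,"linear": [-0.5,0.8,2],"turn": [0,0,0.14]},
    {"claw": 0,"linear": [-0.7,1.2,2],"turn": [0,0,0.28]},
    {"claw": 0,"linear": [-0.7,1.2,2],"turn": [0,0,0.4]},
    {"claw": 0,"linear": [-0.7,1.2,2],"turn": [0,0,0.46]},
    {"claw": 0,"linear": [-0.7,1.2,2],"turn": [0,0,0.46]}
  ]
}}

```text
time_s: 9.52
ee_pos: [0.6214, -0.047, 0.1421]
eef_rot: [2.631, 0.048, -0.269]
force: [-0.0, 19.5, 9.5]
grip_width: 0.0138
```

```bash
python3 g.py 0
```

```text
9.525 [ 0.62143035 -0.04702372  0.14208181] [ 0.061  0.657  1.233 -0.467  1.485  1.984] F(tool) [ -5.6 -11.9 -17.3] M [ 2.62 -1.52 -0.05] 0.013791635182445092
tcp rel to start grip (up,y,n) mm [77.1, -1.5, -12.8]
(array([  9.8, -76.7, -12. ]), array([-0.004, -0.013, -1.568]))
up in tool [-0.106  0.994 -0.011] n in tool [ 0.006 -0.011 -1.   ]
```

>>> {"op": "play_rows", "data": {
  "moves": [
    {"claw": 0,"linear": [0,0,-2],"turn": [0,0,0]},
    {"claw": 0,"linear": [0,0,-4],"turn": [0,0,0]},
    {"claw": 0,"linear": [0,0,-6],"turn": [0,0,0]},
    {"claw": 0,"linear": [0,0,-6],"turn": [0,0,0]}
  ]
}}

```text
time_s: 10.02
ee_pos: [0.6224, -0.044, 0.1471]
eef_rot: [2.632, 0.049, -0.269]
force: [1.2, 5.0, -0.1]
grip_width: 0.0136
```

```bash
python3 g.py 0
```

```text
10.025 [ 0.62238227 -0.04400889  0.14710921] [ 0.065  0.655  1.224 -0.465  1.497  1.983] F(tool) [-0.2 -4.5 -2.4] M [ 0.85 -0.44 -0.01] 0.0135652710096155
tcp rel to start grip (up,y,n) mm [76.9, -1.7, -6.9]
(array([  9.9, -76.4,  -6. ]), array([-0.004, -0.013, -1.568]))
up in tool [-0.107  0.994 -0.011] n in tool [ 0.005 -0.011 -1.   ]
```

>>> {"op": "play_rows", "data": {
  "moves": [
    {"claw": 0.3,"linear": [0,0,0],"turn": [0,0,0]},
    {"claw": 0.5,"linear": [0,0,0],"turn": [0,0,0]},
    {"claw": 0.5,"linear": [0,0,0],"turn": [0,0,0]},
    {"claw": 0.5,"linear": [0,0,-10],"turn": [0,0,0]},
    {"claw": 0.5,"linear": [0,0,-40],"turn": [0,0,0]},
    {"claw": 0.5,"linear": [0,0,-80],"turn": [0,0,0]},
    {"claw": 0.5,"linear": [0,0,-120],"turn": [0,0,0]},
    {"claw": 0.5,"linear": [0,0,-120],"turn": [0,0,0]}
  ]
}}

```text
time_s: 11.02
ee_pos: [0.6437, 0.0123, 0.2547]
eef_rot: [2.633, 0.044, -0.268]
force: [-0.3, -0.6, 0.2]
grip_width: 0.0471
```

```bash
python3 g.py 0; python3 - <<'E'
from h import *
R,p,o=shot("w5")
f=lambda x:cv2.resize(x,None,fx=4,fy=4,interpolation=cv2.INTER_CUBIC)
cv2.imwrite("pics/side5.png",vision.camera("side"));cv2.imwrite("pics/scene5.png",vision.camera("scene"))
E
```

```text
11.025 [0.64370184 0.01227343 0.25473891] [ 0.144  0.65   0.981 -0.453  1.748  1.944] F(tool) [-0.2  0.7  0.1] M [ 0.21  0.02 -0.01] 0.047056483791725556
tcp rel to start grip (up,y,n) mm [78.6, -1.8, 116.4]
(array([  8.9, -76.5, 117.5]), array([-0.002, -0.018, -1.569]))
up in tool [-0.105  0.994 -0.014] n in tool [ 0.01  -0.013 -1.   ]
```

View pics/w5.png

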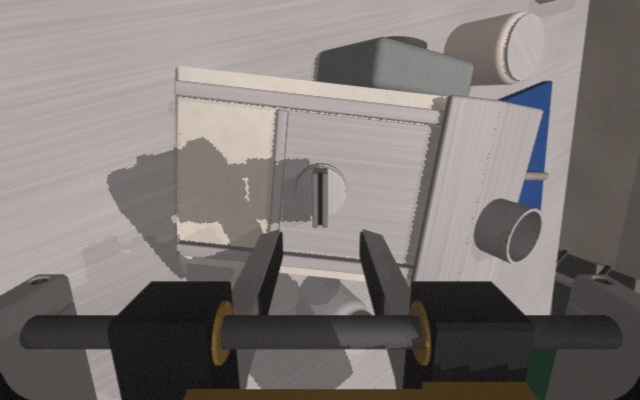

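View pics/scene5.png

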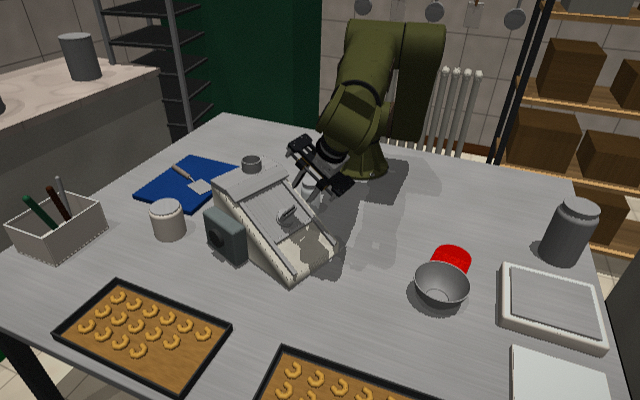

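View pics/side5.png

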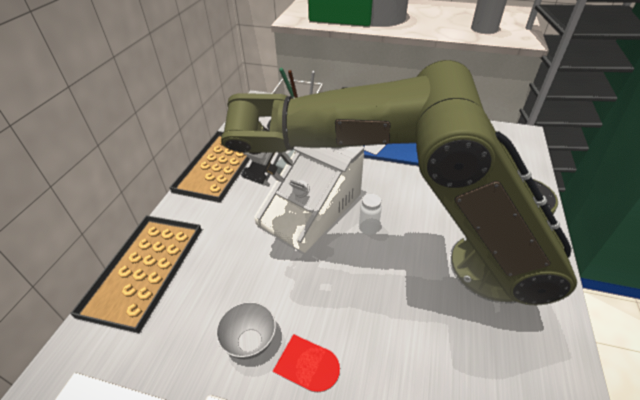

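The wrist picture shows the wing turned across the slope (slot from (321,168) to (321,227)) and the cover under the hood. I'll check the position and depth by triangulation.

```bash
python3 - <<'E'
from h import *
f=lambda x,k:cv2.resize(x,None,fx=k,fy=k,interpolation=cv2.INTER_CUBIC)
a=cv2.imread("pics/scene5.png")[195:235,265:305]; b=cv2.imread("pics/side5.png")[168:208,280:320]
cv2.imwrite("pics/zz5.png",np.hstack([f(a,10),f(b,10)]))
w=cv2.imread("pics/w5.png")[90:290,250:450]; cv2.imwrite("pics/w5z.png",f(w,3))
E
```

```text
(no output)
```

View pics/zz5.png

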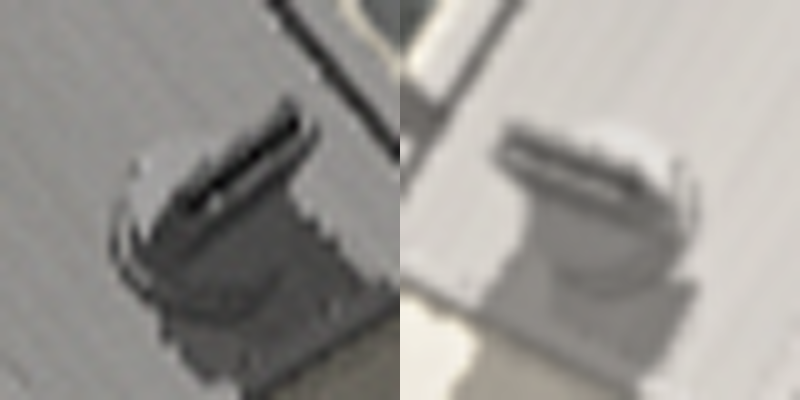

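View pics/w5z.png

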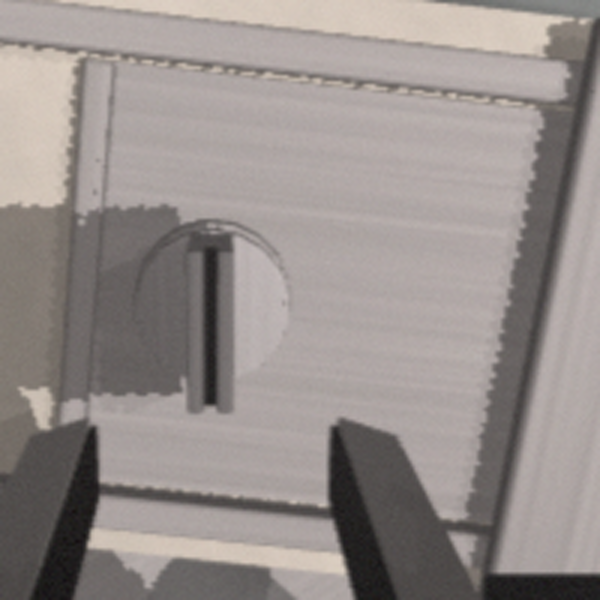

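```bash
python3 - <<'E'
from h import *
from scipy.optimize import least_squares
sc=np.array([(180,212),(302,115)])/10+[265,195]-.45
si=np.array([(108,140),(248,190)])/10+[280,168]-.45
K,Tc=wcam("w5"); T=np.linalg.inv(Tc)
wr=np.array([(211,240),(211,408)])/3+[250,90]-.33
pw=lambda P:cv2.projectPoints(np.float64(P),cv2.Rodrigues(T[:3,:3])[0],T[:3,3],K,None)[0][:,0]
def r(v):
    P=v.reshape(2,3)
    return np.r_[(proj("scene",P)-sc).ravel(),(proj("side",P)-si).ravel(),(pw(P)-wr).ravel(),(np.linalg.norm(P[0]-P[1])-.05)*300]
s=least_squares(r,tri(sc,si).ravel()); P=s.x.reshape(2,3); print(P.round(4),s.fun.round(1))
xm,ym,up,n=frame(-1.935)
c=P.mean(0)-np.array([.65373,.03347,.13800])
print("moved",[round(1000*float(a@c),1) for a in(up,ym,n)])
d=P[1]-P[0]; print([round(float(a@d)*1000,1) for a in(up,ym,n)],np.arctan2(-ym@d,up@d))
E
```

```text
[[ 0.6531 -0.0408  0.165 ]
 [ 0.6029 -0.0259  0.1693]] [ 0.5  0.5  0.4  0.6 -0.9  0.9 -1.1  0.6  0.6  0.3  0.5  0.   0.7]
moved [76.6, -0.3, -10.6]
[5.6, -52.2, 1.7] 1.464364005879486
```

```bash
python3 - <<'E'
from h import *
xm,ym,up,n=frame(-1.935)
K,Tc=wcam("w5")
f=np.array([.65373,.03347,.13800])-.053*n+.0785*up # face pt at presumed home
def hit(z,h):
    px=np.array(z)/3+[250,90]-.33
    d=Tc[:3,:3]@np.linalg.inv(K)@[*px,1]; c=Tc[:3,3]
    X=c+d*(n@(f+h*n-c))/(n@d); q=X-f
    return (up@q*1000).round(1),(ym@q*1000).round(1)
# slope is ~4-6 mm below face -> hood edge 24 above slope
for h in(.014,.018,.024): print("hood",hit((598,30),h),hit((490,560),h))
print("cover low",hit((80,60),0),hit((58,420),0),"crest mid",hit((211,324),.044),"disc",hit((212,300),.011))
E
```

```text
hood (np.float64(107.2), np.float64(99.8)) (np.float64(106.9), np.float64(-83.2))
hood (np.float64(105.8), np.float64(99.4)) (np.float64(105.4), np.float64(-81.2))
hood (np.float64(103.6), np.float64(98.9)) (np.float64(103.2), np.float64(-78.1))
cover low (np.float64(-54.2), np.float64(73.8)) (np.float64(-53.3), np.float64(-52.5)) crest mid (np.float64(-2.5), np.float64(0.8)) disc (np.float64(-2.6), np.float64(0.6))
```

```bash
python3 -c "
from station import hand_in; print(hand_in())"
```

```text
the job is handed in; nothing more can be done
None
```

The hatch cover is closed and its stud is in its catch. I handed the job in at about 11 s of the 51 s allowed; it gives no verdict.

**What I did:** I gripped the stud's wing and slid the cover about 79 mm up the slope. At the stop the force rose to about 25 N and the cover hardly moved further. I then pressed the stud in about 15 mm to its stop and turned it clockwise by about 1.57 rad. After easing off so it sprang back, I let go and backed away along the stud's axis.

**Last checks:**

| Check | Reading | Wanted |
|---|---|---|
| Stud turn, from the pictures | 1.46 rad | above 1.1 rad |
| Stud depth, from the arm's position | 9.2 mm | 7 to 11.5 mm |
| Stud depth, from the pictures | 10.6 mm | 7 to 11.5 mm |
| Stud to hood edge, from the pictures | about 108 mm | 110 mm when fully home |
| Contact forces | about zero | robot touching nothing |

- **Disagreements:** The two stud depths differ by 1.4 mm. For the cover's travel, the pictures give 76.6 mm and the arm about 79 mm. Both gaps are about what I'd expect from the picture measurements.
- **Bystanders:** I judged these by eye only. The cutter, shaker, bowl, tub and scraper look unmoved wherever they show in the last pictures.

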